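# Open the centre gauge by one notch

## Task

The next spindle is one notch longer. On the bench gauge with the two pointed centres, squeeze the latch tab of the sliding stop, slide the stop to the next notch away from the fixed head block (one notch only), and let go so that it latches there. Leave the stop of the flat-faced gauge where it is.

Things in the scene. Friction and masses are not known exactly. Their poses are not given: they have to be found in the camera images.
- stop_grip (a point): Grip of the sliding stop on the pointed gauge: black block 18 mm thick, 40 long, 26-78 above the bench, with a steel latch tab (30 long, 6 thick, 36-86 above bench) off one side. Point: 60 mm above bench. Axes: y = slide, away from head block; x = across; z up. Block's face at x = +12 mm; tab's outer face at x = -24 at rest, -12 squeezed. Pinch both across x from above (36 mm wide, 24 squeezed).
- stop (a joint): Its place in m, growing away from the grey head block (72 mm high) that ends the fixed 90 x 280 mm board; 22 mm thick cone on the stop (35 mm long) and one on the head point at each other. Notches at 0, 0.044, 0.088, 0.132, in a rack 24 mm high; starts at 0.044 (play 1.5 mm), next is 0.088. Locked unless the tab is squeezed, then slides with 1 N; let go within 15 mm of a notch, its spring draws it in.
- tab (a joint): How far the stop's latch tab is squeezed, in m: 0 = out (latched when in a notch), 0.012 = home against the block. Its spring needs 5 N at first, 9 N to go home; beyond about 0.010 the stop is free to slide. It springs back when let go. A squeeze of 15 to 30 N holds it home.
- other_stop (a joint): Place in m of the stop on the second gauge, on the other half of the bench: the same build and notches, but with flat steel faces on stop and head block instead of cones. Latched at 0.088; it must stay there.

How it is judged:
On the way:
1. the latch tab is squeezed in while the stop is still in its first notch (value of joint tab above 0.008 m and value of joint stop below 0.06 m), for 0.04 s.
At the end, for the whole second after the job is handed in: The stop of the pointed gauge rests in the next notch (joint 0.088 m, within 5 mm, which its latch ensures) with its tab sprung out (under 3 mm), and the stop of the flat-faced gauge is still in its notch (0.088 m, within 10 mm) (value of joint stop between 0.083 and 0.093 m and value of joint tab below 0.003 m and velocity of joint stop between -0.01 and 0.01 m/s and value of joint other_stop between 0.078 and 0.098 m); the robot touches nothing.
It fails at once if the stop of the flat-faced gauge is moved out of its notch (value of joint other_stop below 0.075 m or value of joint other_stop above 0.101 m).
It also fails if it takes over 32 s, if anything falls off the work surface, if the arm or the gripper's body presses on something with over 40 N, if the wrist force passes 120 N, or if a joint passes its speed limit or range.

## Robot

A 6-joint arm with a two-finger parallel gripper is mounted at the origin on the work surface. World frame = base frame: x ahead of the robot, y to its left, z up, the work surface at z = 0. Lengths are in m, angles in rad, forces in N, time in s.
With the tool pointing down it reaches from about 0.325 to 0.775 m from the base axis. Payload 5.5 kg.
Tool frame: the origin (TCP) lies between the finger pads; the fingertips stand 8 mm ahead of it and the grasp point (between the pads) lies 11 mm behind it (tcp_to_tips is the distance from the TCP to the fingertips, in m); z points along the fingers, y is the direction in which the jaws open and shut (so a half turn about z gives the same grasp; the last joint's range is limited). The gripper opens to 88 mm and grips with 3 to 60 N. Pads are 20 mm wide; open, the fingers measure 115 mm over their backs; the gripper's body (75 mm by 178 mm) begins 61 mm behind the grasp point.
Start: joints at [1.139, 0.091, 1.231, -0, 1.82, -0.057], TCP at [0.22, 0.558, 0.231] pointing down, gripper open.
Joint ranges: [-2.87, 2.87], [-0.86, 2.18], [0.17, 2.46], [-1.51, 4.65], [0.06, 2.69], [-2.65, 2.65]. Speed limits (rad/s): [2.57, 2.57, 3.01, 3.14, 3.14, 3.14].

## Interface

Orientations are given as a unit quaternion [w, x, y, z].
In Python, from bench import * gives the robot as it stands. Calls block until the motion is done:
- move_to(position, orientation): joint-space move of the TCP to a pose.
- move_l(position, speed=0.15, orientation=None): straight line of the TCP; orientation=None keeps the orientation; speed is the mean speed in m/s.
- movej(angles): joint-space move.
- gripper_open() and close(): open the fingers fully, or close them until they stop; the grip force is fixed at half the most.
- hold(seconds).
- inverse_kinematics(position, orientation): joint angles nearest the present ones, or None.
- state(): the state.
- get_image(name): name is "scene" or "top" or "wrist"; returns a dict with "frame" (384x512x3 uint8, blue, green, red), "depth" (384x512 float32, m along the optical axis (not along the pixel's ray), 0 where there is no reading), "camera_matrix" (3x3 intrinsics, pixels), "view" (4x4, takes a point from world to camera coordinates). Camera axes: x right, y up, looking along -z (the intrinsics and any distortion apply to the point x, -y, -z); pixel columns grow to the right and rows downward; lengths in m; the calibration is good to about 2 mm. A picture is of the moment at which its call begins.
A pose or a line that the arm cannot do raises IKError and nothing moves.
- job_done(): hands the job in, once; it reports no verdict.
The state is a dict: "time": time; "joint_pos": joint angles; "dq": joint speeds; "joint_torque": joint torques, N m; "ee_pos": TCP position; "ee_rot": TCP orientation; "ft_force": force on the tool from outside, world axes, zero at the start; "moment": the same for the moment, N m; "finger_gap": finger opening in m.
Only numpy, scipy, OpenCV 4.12 (cv2) and the standard library are available. Lean on these libraries where they do the work, as an engineer would, in place of code of your own. Each camera call takes 0.05 s, during which the arm holds its last target. There are 200 camera calls.

## Working session

There is one attempt and no reset: what is moved stays moved. The work goes in short steps, each a Python script; the robot and the scene stay as the last script left them, time stands still between calls to the robot, and variables do not carry over. Pictures are saved under pics/ and viewed, about 8 in all and at most 12, crops included, and the job is handed in when it is done.

```bash
mkdir -p pics
python3 - <<'E'
from bench import *
import cv2,numpy as np
for n in ("top","scene"):
    d=get_image(n); cv2.imwrite(f"pics/{n}0.png",d["frame"]); np.savez(f"pics/{n}0.npz",**d)
    print(n,d["camera_matrix"].round(1).tolist(),d["view"].round(3).tolist(),(d["depth"]>0).mean(), [k for k in d])
print(state())
E
```

```text
top [[375.1, 0.0, 256.8], [0.0, 375.1, 187.6], [0.0, 0.0, 1.0]] [[0.005, -1.0, 0.02, -0.038], [0.982, 0.009, 0.186, -0.531], [-0.186, 0.019, 0.982, -0.802], [0.0, 0.0, 0.0, 1.0]] 0.99578857421875 ['frame', 'depth', 'camera_matrix', 'view']
scene [[380.9, 0.0, 254.0], [0.0, 380.9, 190.0], [0.0, 0.0, 1.0]] [[-0.5, 0.866, 0.005, 0.308], [-0.708, -0.412, 0.573, 0.355], [0.499, 0.283, 0.819, -1.09], [0.0, 0.0, 0.0, 1.0]] 0.9960225423177084 ['frame', 'depth', 'camera_matrix', 'view']
{'time': 0.1, 'joint_pos': array([ 1.13931572e+00,  9.18012218e-02,  1.23172942e+00,  4.25604912e-06,
        1.81980283e+00, -5.66825296e-02]), 'dq': array([ 0.00073699, -0.00221658, -0.00397869, -0.00065487,  0.00042578,
        0.00112189]), 'joint_torque': array([ 3.14321958e-03, -4.47858989e+01, -4.07569242e+01,  6.99965889e-02,
        2.84222234e-02, -1.42066287e-04]), 'ee_pos': array([0.21953978, 0.558132  , 0.22962972]), 'ee_rot': array([-2.12349715e-04,  1.86303519e-01,  9.82491853e-01, -8.44113019e-04]), 'ft_force': array([ 0.61552454, -0.17029089,  0.04090648]), 'moment': array([-0.00786986,  0.01082903, -0.03767788]), 'finger_gap': 0.08774619335935023}
```

View pics/top0.png

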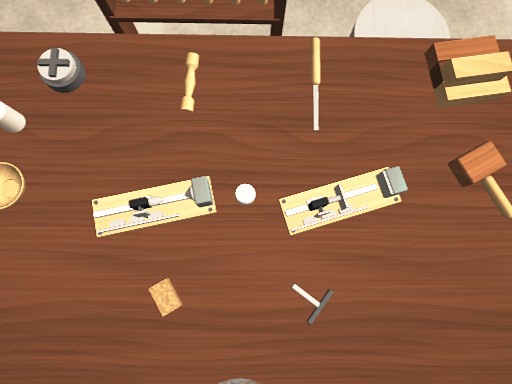

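View pics/scene0.png

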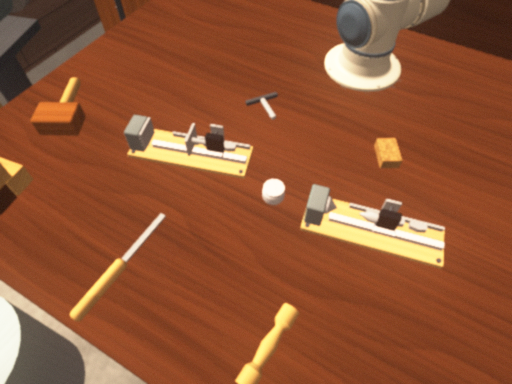

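The top view shows the pointed gauge on the left, with its black grip at about (140,203), its head block at (202,191) and the tab on the lower (-x) side near (141,214). The flat-faced gauge is on the right, with its grip at about (318,203). Next I'll turn depth into points.

```bash
cat > h.py <<'E'
import cv2,numpy as np
def points(d):
    K,V,z=d["camera_matrix"],d["view"],d["depth"]
    v,u=np.indices(z.shape)
    c=np.stack([(u-K[0,2])/K[0,0]*z,-(v-K[1,2])/K[1,1]*z,-z],-1)
    return (c-V[:3,3])@V[:3,:3]
E
python3 - <<'E'
from h import *
for n,(r0,r1,c0,c1) in {"top":(170,245,85,225),"scene":(175,270,295,455)}.items():
    d=np.load(f"pics/{n}0.npz"); P=points(d)[r0:r1,c0:c1]; f=d["frame"][r0:r1,c0:c1].astype(int)
    z=P[...,2]; mx,mn=f.max(-1),f.min(-1)
    yel=(f[...,2]>150)&(f[...,2]-f[...,0]>50)&(z<.03)
    q=cv2.minAreaRect(P[yel][:,:2].astype(np.float32)*1000); print(n,"board",q,"z",np.median(P[yel][:,2]))
    blk=(mx<60)&(z>.07)&(z<.09)
    p=P[blk]; print("black top",len(p),p.mean(0).round(4)); 
    if len(p)>3: print(cv2.minAreaRect(p[:,:2].astype(np.float32)*1000))
    hd=(z>.06)&(mx-mn<40)&(mx>80); 
    for lab in range(1,(cc:=cv2.connectedComponents(hd.astype(np.uint8)))[0]):
        s=cc[1]==lab; 
        if s.sum()>4: print("grey",s.sum(),P[s].mean(0).round(4),"zmax",z[s].max().round(3))
    cv2.imwrite(f"pics/{n}c.png",cv2.resize(d["frame"][r0:r1,c0:c1],None,fx=5,fy=5,interpolation=cv2.INTER_CUBIC))
E
```

```text
top board ((486.3733825683594, 198.67449951171875), (162.78419494628906, 312.2268981933594), 0.31831884384155273) z 0.010818047724284543
black top 123 [0.4914 0.2241 0.0761]
((492.0403747558594, 224.86695861816406), (15.898012161254883, 35.985172271728516), 11.92692756652832)
grey 482 [0.5204 0.0924 0.0732] zmax 0.887
grey 33 [0.4992 0.1983 0.0611] zmax 0.063
grey 72 [0.4691 0.2157 0.089 ] zmax 0.887
scene board ((458.98492431640625, 214.8448944091797), (231.25344848632812, 370.828857421875), 30.03256607055664) z 0.001853654936242787
black top 0 [nan nan nan]
grey 470 [0.5324 0.0938 0.0752] zmax 0.688
grey 20 [0.5467 0.1229 0.0945] zmax 0.688
grey 121 [0.4792 0.2213 0.0733] zmax 0.083
grey 48 [0.5013 0.1983 0.0621] zmax 0.066
grey 8 [0.4965 0.2444 0.0731] zmax 0.078<stdin>:8: RuntimeWarning: Mean of empty slice.
  ret = um.true_divide(
```

View pics/topc.png

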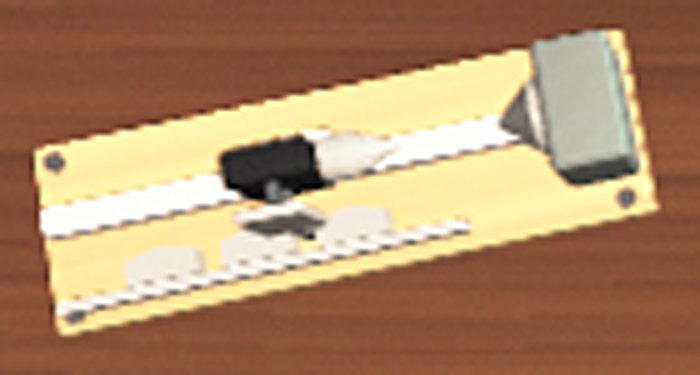

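The tab is on the -x side and the slide direction is about +y, turned roughly 12° towards -x. I'll get the angle from the board corners, move above the stop and look with the wrist camera.

```bash
cat >> h.py <<'E'
from scipy.spatial.transform import Rotation as R
def ray(d,uv,z):
    K,V=d["camera_matrix"],d["view"]; Rm=V[:3,:3]; o=-Rm.T@V[:3,3]
    r=Rm.T@np.array([(uv[0]-K[0,2])/K[0,0],-(uv[1]-K[1,2])/K[1,1],-1]); return o+r*(z-o[2])/r[2]
def quat(a,s=1):
    y=s*np.array([np.cos(a),np.sin(a),0]); z=np.array([0,0,-1.]); 
    return R.from_matrix(np.stack([np.cross(y,z),y,z],1)).as_quat(scalar_first=True)
E
python3 - <<'E'
from bench import *
from h import *
d=np.load("pics/top0.npz")
c=[ray(d,(85+u/5,170+v/5),.011) for u,v in ((35,150),(625,30),(658,210),(62,335))]
print(np.round(c,4),np.linalg.norm(c[0]-c[1]),np.linalg.norm(c[1]-c[2]))
e=c[0]-c[1]+c[3]-c[2]; a=np.arctan2(-e[0],e[1]); print("angle",a,np.degrees(a))
p=[.4885,.2239,.17]
q=min((quat(a,s) for s in(1,-1)),key=lambda q:abs(inverse_kinematics(p,q)[5]))
print(inverse_kinematics(p,q),q)
move_to(p,q); hold(.2)
w=get_image("wrist"); cv2.imwrite("pics/w1.png",w["frame"]); np.savez("pics/w1.npz",**w)
s=state(); print(s["time"],s["ee_pos"])
E
```

```text
[[0.5057 0.3506 0.011 ]
 [0.5659 0.0766 0.011 ]
 [0.4796 0.0587 0.011 ]
 [0.4197 0.3309 0.011 ]] 0.28057795372807287 0.08805154120706672
angle 0.21639567098827844 12.398558652529907Traceback (most recent call last):
  File "<stdin>", line 8, in <module>
  File "<stdin>", line 8, in <lambda>
TypeError: 'NoneType' object is not subscriptable
```

Run:
```python
from bench import *
from h import *
a=.2164; p=[.4885,.2239,.17]
for s in (1,-1): print(s,inverse_kinematics(p,quat(a,s)))
q=min((quat(a,s) for s in(1,-1) if inverse_kinematics(p,quat(a,s)) is not None),key=lambda q:abs(inverse_kinematics(p,q)[5]))
move_to(p,q); hold(.2)
w=get_image("wrist"); cv2.imwrite("pics/w1.png",w["frame"]); np.savez("pics/w1.npz",**w)
s=state(); print(s["time"],s["ee_pos"])
```

```text
1 [ 3.66455584e-01 -8.13877460e-02  1.51078184e+00 -4.44089210e-16
  1.71219856e+00  1.50055584e-01]
-1 None
1.9417 [0.48829477 0.22461612 0.17010532]
```

View pics/w1.png

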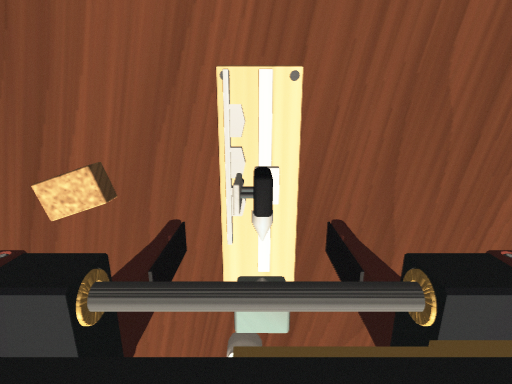

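The wrist view shows the gauge in line with the jaws: black grip at about (263,190), tab at (238,195), cone at (262,228) and head block below it. Now I'll measure the grip and tab tops from this view.

Run:
```python
from h import *
d=np.load("pics/w1.npz"); P=points(d); f=d["frame"].astype(int)
a=.2164; o=np.array([.4885,.2239]); ex=np.array([np.cos(a),np.sin(a)]); ey=np.array([-np.sin(a),np.cos(a)])
Q=np.stack([(P[...,:2]-o)@ex,(P[...,:2]-o)@ey,P[...,2]],-1)*1000
w=np.zeros(f.shape[:2],bool); w[150:250,215:295]=1
mx=f.max(-1)
for n,m in {"block":(mx<60)&(Q[...,2]>73)&(Q[...,2]<83)&(Q[...,0]>-9),"tab":(Q[...,2]>80)&(Q[...,2]<92)&(Q[...,0]<-9),"board":0}.items():
    if n=="board": m=(f[...,2]>150)&(f[...,2]-f[...,0]>50)&(Q[...,2]<20)&(Q[...,2]>3); r=np.zeros_like(w); r[65:300,210:305]=1; m=m&r
    else: m=m&w
    q=Q[m]; print(n,m.sum(),np.percentile(q,[1,50,99],axis=0).round(1).tolist())
    if len(q)>4: print(cv2.minAreaRect(q[:,:2].astype(np.float32)))
```

```text
block 747 [[-2.1, -16.3, 74.5], [6.3, 3.3, 79.6], [14.9, 20.9, 81.3]]
((3.221311569213867, 2.287107467651367), (38.176185607910156, 23.763437271118164), 88.8359603881836)
tab 230 [[-20.0, -13.2, 81.4], [-17.0, 2.6, 87.5], [-14.3, 15.8, 89.1]]
((-17.149934768676758, 1.2625999450683594), (29.52429962158203, 5.536557674407959), 89.4953842163086)
board 10784 [[-40.4, -121.6, 12.2], [11.2, 23.6, 14.0], [48.0, 120.7, 15.8]]
((4.754852294921875, -3.1663742065429688), (92.07591247558594, 250.0771026611328), 0.0611964650452137)
```

Run:
```python
from bench import *
from h import *
a=.2164; ex=np.array([np.cos(a),np.sin(a),0]); ey=np.array([-np.sin(a),np.cos(a),0]); q=quat(a)
o=np.array([.4885,.2239,0])+.003*ex+.0015*ey
def rep(t): s=state(); F=s["ft_force"]; print(t,round(s["time"],2),"gap",round(s["finger_gap"],4),"F",(F@ex).round(1),(F@ey).round(1),F[2].round(1),s["ee_pos"].round(4))
move_l(o+[0,0,.11],.15,q); rep("up")
move_l(o+[0,0,.049],.08); rep("down")
close(); hold(.3); rep("closed")
w=get_image("wrist"); cv2.imwrite("pics/w2.png",w["frame"])
```

```text
up 2.49 gap 0.0878 F 0.4 -0.5 0.7 [0.4911 0.2261 0.1103]
down 3.4 gap 0.0879 F -0.6 0.2 0.1 [0.4914 0.2261 0.0495]
closed 4.71 gap 0.0234 F 4.9 0.3 -1.9 [0.4916 0.2262 0.049 ]
```

View pics/w2.png

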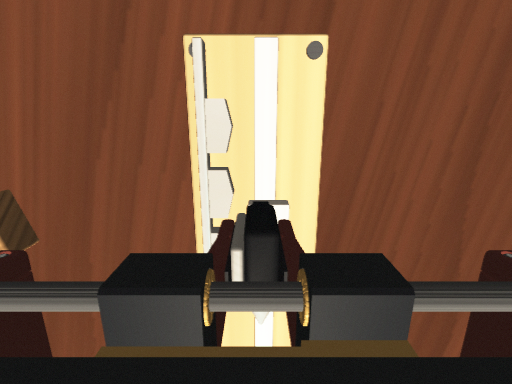

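The picture shows both fingers on the block and the tab, with the tab against the block around (245,245). The 23 mm gap means it is squeezed home. Now I'll slide 44 mm.

Run:
```python
from bench import *
from h import *
a=.2164; ex=np.array([np.cos(a),np.sin(a),0]); ey=np.array([-np.sin(a),np.cos(a),0])
o=np.array([.4885,.2239,0])+.003*ex+.0015*ey
def rep(t): s=state(); F=s["ft_force"]; print(t,round(s["time"],2),"gap",round(s["finger_gap"],4),"F",(F@ex).round(1),(F@ey).round(1),F[2].round(1),s["ee_pos"].round(4))
move_l(o+.011*ey+[0,0,.049],.04); rep("11mm")
F=state()["ft_force"]
if abs(F@ey)<15:
    move_l(o+.044*ey+[0,0,.049],.04); hold(.2); rep("44mm")
    w=get_image("wrist"); cv2.imwrite("pics/w3.png",w["frame"])
```

```text
11mm 5.18 gap 0.024 F 5.6 0.7 -1.4 [0.4892 0.2371 0.0491]
44mm 6.36 gap 0.0237 F 5.2 0.0 -1.6 [0.4821 0.2692 0.049 ]
```

```bash
ls pics
```

```text
scene0.npz
scene0.png
scenec.png
top0.npz
top0.png
topc.png
w1.npz
w1.png
w2.png
w3.png
```

It slid freely. Now I'll release, retreat and check how far it moved.

Run:
```python
from bench import *
from h import *
a=.2164; ex=np.array([np.cos(a),np.sin(a),0]); ey=np.array([-np.sin(a),np.cos(a),0])
o=np.array([.4885,.2239,0])+.003*ex+.0015*ey
gripper_open(); hold(.3)
move_l(o+.044*ey+[0,0,.17],.12); hold(.2)
d=get_image("wrist"); cv2.imwrite("pics/w4.png",d["frame"])
s=state(); print(s["time"],s["finger_gap"],s["ft_force"].round(1))
P=points(d); f=d["frame"].astype(int); O=np.array([.4885,.2239])
Q=np.stack([(P[...,:2]-O)@ex[:2],(P[...,:2]-O)@ey[:2],P[...,2]],-1)*1000
w=np.zeros(f.shape[:2],bool); w[150:250,215:295]=1
for n,m in {"block":(f.max(-1)<60)&(Q[...,2]>73)&(Q[...,2]<83)&(Q[...,0]>-9),"tab":(Q[...,2]>80)&(Q[...,2]<92)&(Q[...,0]<-9)}.items():
    q=Q[m&w]; print(n,np.percentile(q,[1,50,99],axis=0).round(1).tolist(),cv2.minAreaRect(q[:,:2].astype(np.float32)))
```

```text
9.2 0.08792754018343626 [-1.2 -0.4 -0.5]
block [[-4.5, 27.5, 73.5], [6.9, 47.9, 79.6], [15.2, 65.1, 81.5]] ((3.224289894104004, 46.02424621582031), (24.016937255859375, 38.27829360961914), 0.7706836462020874)
tab [[-20.0, 31.8, 80.7], [-17.0, 46.8, 87.5], [-14.4, 60.1, 89.1]] ((-17.082422256469727, 45.87226867675781), (28.868783950805664, 5.577876567840576), 88.68955993652344)
```

View pics/w4.png

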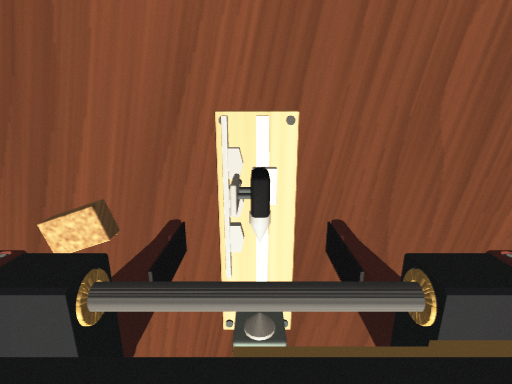

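The stop moved about 44 mm (block 43.7, tab 44.6) and the tab is back at its rest offset (-17.0 mm, the same as before). The picture shows the grip at (261,190) with the tab out at (236,195), clear of the fingers.

```bash
python3 -c "
from bench import *
job_done()"
```

```text
the job is handed in; nothing more can be done
```

I moved the pointed gauge's stop one notch away from its head block, and the job is handed in; it reported no verdict. I squeezed the latch tab home while the stop was in its first notch (finger gap about 23.5 mm, against 24 mm expected), slid the stop 44 mm, let go and backed off.

- **Stop and tab:** in the wrist images the block moved 43.7 mm and the tab 44.6 mm. That puts the stop at about 0.088 m, with the tab back out at its rest position.
- **Forces and time:** the wrist force readings during the squeeze and slide were no more than about 6 N. The gripper was open and clear of everything at the end. The robot's clock read 9.2 s at the last check, out of 32 s.
- **Flat-faced gauge:** I never went near it, but I took no final picture of it to confirm.
- **Disagreement:** the top and wrist views placed the grip about 3 mm apart across the slide. I aimed near the wrist estimate, and the squeeze showed only about 5 N sideways.

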